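# Stack a power module in its assembly tray

## Task

Build up the power module in the middle of the shallow wooden tray, one part at a time from the bottom: first the heat sink, fins down, its long side along the long side of the tray; on it the circuit board, standing on its spacers; over the board's components the metal cover; and last the round weight in the middle of the cover to hold it all down. Each part is to sit flat, centred on the one below, with the long sides of heat sink, board and cover in line. Leave the finished stack standing free, and do not disturb the dish, the spool or the screwdriver.

Things in the scene. Friction and masses are not known exactly. Their poses are not given: they have to be found in the camera images.
- tray: Shallow plywood tray, fixed to the bench (it does not move when pushed). 148 (x) by 116 (y) mm outside, 136 by 104 mm inside. Floor 6 mm above the bench, rim only 12 mm above the bench. Origin: centre of its underside, on the bench; x along its long side, z up.
- heatsink: Loose aluminium heat sink, 0.2 to 0.32 kg: 100 mm long (x), 60 wide (y), 30 high; flat top with a thin grey pad mark, fins along x underneath, lying fins down. Grip across the 60 mm (flat sides). Origin: centre of its underside; top 30 mm above; z up.
- board: Loose green circuit board, about 70 g: 92 mm long (x), 56 wide (y), 2 thick, on four brass spacers 7 mm thick, 12 tall, 40 (x) and 22 (y) off centre. Board from 12 to 14 mm above origin; grip its long edges, across 56 mm. Parts on it reach 28 mm above origin, within 26 (x) and 12 mm (y) of centre; margin flat. Origin: centre, level with the spacers' feet; z up.
- cover: Loose steel cover, about 90 g: box open below, lying open side down, 76 mm long (x), 44 wide (y), 24 high; walls 2.5 mm, 21 mm clear height inside; five dark slots on top. Sits on the board's flat margin, over its components. Grip across the 44 mm. Origin: centre of its open underside, top 24 mm above; z up.
- weight: Dark steel round weight, loose, 0.28 to 0.44 kg: cylinder 40 mm across and 30 mm high with a small knob (18 mm across) on top, 44 mm high in all. Standing upright. Origin: centre of its underside; z up.
- dish: Bystander: white round plastic dish, 90 mm across, 30 mm high, loose, on the far side. Origin: centre of its underside.
- spool: Bystander: small grey spool, 44 mm across, 33 mm high, standing loose on the near side. Origin: centre of its underside.
- screwdriver: Bystander: screwdriver lying loose at the far left. Origin: near its middle, on its underside.

How it is judged (in metres and radians):
On the way, in this order (a step that is already met when the one before it is completed fails the run):
1. the heat sink stands in the tray, released (horizontal distance between heatsink and tray below 0.015 m and z of heatsink in the frame of tray between 0.002 and 0.01 m and angle between heatsink's own z axis and vertical below 0.08 rad and contact force between heatsink and the fingers below 0.2 N and angle between the x axis of heatsink and the x axis of tray, either way round below 0.2 rad), for 0.2 s.
2. the circuit board stands on the heat sink, released (horizontal distance between board and heatsink below 0.01 m and z of board in the frame of heatsink between 0.026 and 0.034 m and angle between board's own z axis and vertical below 0.08 rad and contact force between board and the fingers below 0.2 N and angle between the x axis of board and the x axis of heatsink, either way round below 0.15 rad), for 0.2 s.
3. the cover stands on the board over its components, released (horizontal distance between cover and board below 0.008 m and z of cover in the frame of board between 0.01 and 0.018 m and angle between cover's own z axis and vertical below 0.08 rad and contact force between cover and the fingers below 0.2 N and angle between the x axis of cover and the x axis of board, either way round below 0.15 rad), for 0.2 s.
4. the weight stands on the cover, released (horizontal distance between weight and cover below 0.01 m and z of weight in the frame of cover between 0.02 and 0.028 m and angle between weight's own z axis and vertical below 0.08 rad and contact force between weight and the fingers below 0.2 N), for 0.2 s.
At the end, for the whole second after the job is handed in: Centres: heat sink within 15 mm of the tray's, board 10 mm of the heat sink's, cover 8 mm of the board's, weight 10 mm of the cover's; heights to 4 mm; upright to 0.08 rad; long sides in line to 0.2 rad (heat sink) or 0.15 rad, either way round; released, at rest (all of step 1 and all of step 2 and all of step 3 and all of step 4 and linear speed of each of heatsink, board, cover, weight below 0.02 m/s and angular speed of each of heatsink, board, cover, weight below 0.15 rad/s); the robot touches nothing.
It fails at once if the dish is moved by more than 20 mm (distance of dish from where it was at the start of the episode above 0.02 m).
It fails at once if the spool is moved by more than 20 mm (distance of spool from where it was at the start of the episode above 0.02 m).
It fails at once if the screwdriver is moved by more than 20 mm (distance of screwdriver from where it was at the start of the episode above 0.02 m).
It also fails if it takes over 109 s, if anything falls off the work surface, if the arm or the gripper's body presses on something with over 40 N, if the wrist force passes 120 N, or if a joint passes its speed limit or range.

## Robot

A 6-joint arm with a two-finger parallel gripper is mounted at the origin on the work surface. World frame = base frame: x ahead of the robot, y to its left, z up, the work surface at z = 0. Lengths are in mm, angles in rad, forces in N, time in s.
With the tool pointing down it reaches from about 350 to 725 mm from the base axis. Payload 4.3 kg.
Tool frame: the origin (TCP) lies at the very end of the fingers, on their centre line; the grasp point (between the pads) lies 19 mm behind it; z points along the fingers, y is the line along which they close (so a half turn about z gives the same grasp; the last joint's range is limited). The gripper opens to 85 mm and grips with 20 to 120 N. Pads are 22 mm wide; open, the fingers measure 114 mm over their backs; the gripper's body (76 mm by 85 mm) begins 54 mm behind the grasp point. The pads swing forward as they close: fully open they stand 13 mm farther back than shut.
Start: joints at [1.203, 0.377, 0.081, 1.274, 0, 1.46], TCP at [146.605, 556.037, 198.129] pointing down, gripper open.
Joint ranges: [-2.72, 2.72], [-0.84, 1.66], [-1.02, 1.22], [-1.77, 2.12], [-1.37, 1.28], [-3.14, 3.14]. Speed limits (rad/s): [2.57, 2.57, 3.14, 3.14, 3.14, 3.14].

## Interface

Orientations are given as [roll, pitch, yaw] about the fixed x, y, z axes, in that order (R = Rz(yaw) Ry(pitch) Rx(roll)).
In Python, from plant import r, camrig, readout gives the robot as it stands (r), with the cameras (camrig) and the readings (readout).
- The arm moves only by the shell command python3 drive.py 'ROWS' [OPENING] [FORCE]. ROWS is one flat JSON list of numbers that holds 1 to 5 rows one after another, with no inner brackets; each row has 4 numbers: dx, dy, dz in mm, then a turn about the tool's z in rad; each row shifts and turns the commanded pose from where the row before left it, along the tool's axes as they then stand; what a row does not reach is not made up. A row lasts 1/12 s, in which the tool goes at most 41.7 mm and 0.125 rad, less where a joint would pass 70% of its speed; a pose out of reach is approached as far as the arm can. OPENING is the finger opening in mm, set as the command begins (- or left out keeps the last). The fingers move at their own pace and stop on an object; FORCE is the grip in N (left out, the last holds). Time passes only in rows, so rows that do not move let the fingers close. It prints the time, the measured TCP pose, the force, the opening and the grip force at its end. Input that does not fit is refused with a message, and nothing moves.
- readout.read_state(): the state, without advancing time (a new reading comes with each control period).
- camrig.camera(name): name is "scene" or "top" or "wrist"; returns (picture, depth): 480x640x3 uint8, blue, green, red; 480x640 float32, mm along the optical axis (not along the pixel's ray), 0 where there is no reading.
- camrig.camera_params(name): a dict with "fx", "fy", "cx", "cy" (pixels), "dist" ([k1, k2, p1, p2, k3] as OpenCV has them; the pictures are not rectified), "extrinsics" (4x4, takes a point from camera to world coordinates). Camera axes: x right, y down, z forward; pixel columns grow to the right and rows downward; lengths in mm; the calibration is good to about 2 mm. A picture is of the moment at which its call begins: read the wrist's pose just before it. camera_params takes no time and is no camera call; for the wrist camera it gives the pose at the moment of the call.
- r.sign_off(): hands the job in; it is judged then, once.
The state is a dict: "time": time; "q": joint angles; "qd": joint speeds; "effort": joint torques, N m; "ee_pos": TCP position; "eef_rot": TCP orientation; "ft_force": force on the tool from outside, world axes, zero at the start; "wrist_torque": the same for the moment, N m; "opening": finger opening in mm; "grip_force": force on a finger pad.
Only numpy, scipy, OpenCV 4.12 (cv2) and the standard library are available. Lean on these libraries where they do the work, as an engineer would, in place of code of your own. Each camera call takes 0.05 s, during which the arm holds its last target. There are 200 camera calls.

## Working session

There is one attempt and no reset: what is moved stays moved. The work goes in short steps, Python scripts to look and compute and a shell command to move; the robot and the scene stay as the last step left them, time stands still between calls to the robot, and variables do not carry over. Pictures are saved under pics/ and viewed, at most 14 in all, crops included, and the job is handed in when it is done.

```bash
ls; mkdir -p pics
python3 - <<'E'
from plant import r, camrig, readout
import cv2,numpy as np
s=readout.read_state();print(s)
for n in("top","scene"):
    p,d=camrig.camera(n);cv2.imwrite(f"pics/{n}0.png",p);np.save(f"{n}0.npy",d);c=camrig.camera_params(n);print(n,{k:np.round(v,3).tolist() for k,v in c.items()})
E
```

```text
drive.py
pics
plant.py
{'time': 0.0, 'q': array([ 1.20267262e+00,  3.78080771e-01,  7.96009296e-02,  1.27438336e+00,
       -1.88170754e-05,  1.46051998e+00]), 'qd': array([-7.15283365e-04, -9.84988916e-04, -2.85481004e-05,  1.79789829e-05,
       -4.99872131e-04,  8.06486980e-04]), 'effort': array([-1.09379056e-03, -4.63601553e+01,  2.69877899e+01,  2.09021318e-02,
       -1.53523806e-04, -5.76989422e-06]), 'ee_pos': array([146.34748032, 555.30845955, 197.14116022]), 'eef_rot': array([-3.13953627e+00, -2.08762351e-04,  2.88374510e+00]), 'ft_force': array([ 0.08242529, -0.44338527, -0.43023752]), 'wrist_torque': array([0.0109007 , 0.00958324, 0.00104427]), 'grip_force': 0.0, 'opening': 85.49097294711876}
top {'fx': 601.586, 'fy': 601.586, 'cx': 326.716, 'cy': 241.057, 'dist': [-0.158, 0.0, 0.0, 0.0, 0.0], 'extrinsics': [[-0.024, -0.985, 0.171, 384.398], [-1.0, 0.025, 0.003, 29.598], [-0.008, -0.171, -0.985, 1111.874], [0.0, 0.0, 0.0, 1.0]]}
scene {'fx': 547.985, 'fy': 547.985, 'cx': 315.52, 'cy': 235.667, 'dist': [-0.152, 0.0, 0.0, 0.0, 0.0], 'extrinsics': [[0.86, 0.437, -0.262, 853.878], [0.509, -0.726, 0.462, -464.623], [0.012, -0.531, -0.847, 970.089], [0.0, 0.0, 0.0, 1.0]]}
```

View pics/top0.png

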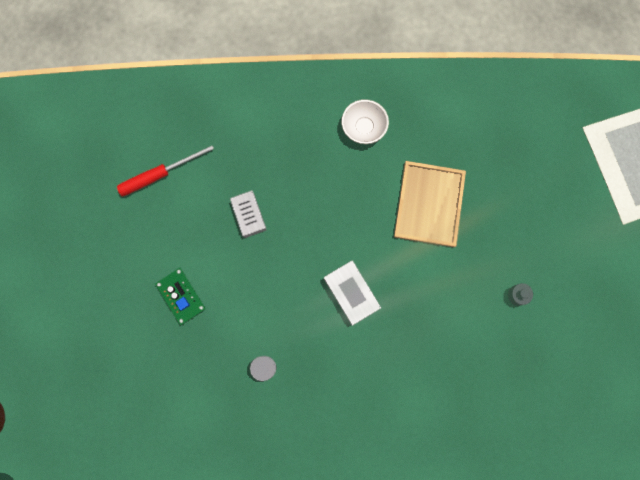

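View pics/scene0.png

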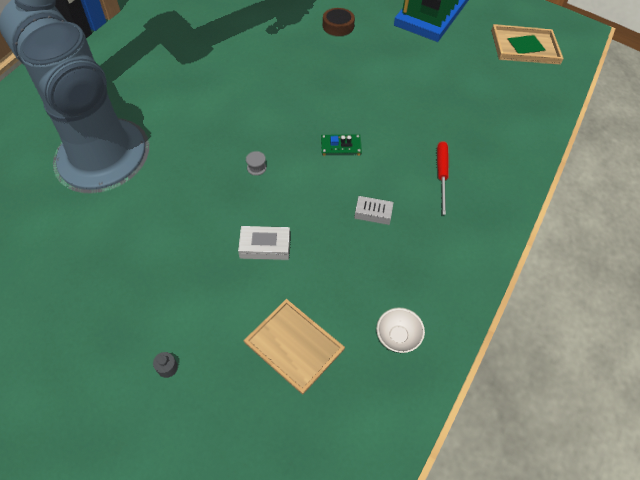

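The top view shows tray at px (430,204), heat sink (352,293), board (180,297), cover (248,214), weight (521,295), spool (262,369), dish (365,123) and screwdriver (165,172). The scene view agrees: everything is apart and upright.

```bash
cat > h.py <<'E'
import cv2,numpy as np
from plant import r, camrig, readout
def ray(n,uv,z,c=None):
    c=c or camrig.camera_params(n);K=np.array([[c["fx"],0,c["cx"]],[0,c["fy"],c["cy"]],[0,0,1]])
    p=cv2.undistortPoints(np.float32(uv).reshape(-1,1,2),K,np.float32(c["dist"])).reshape(-1,2)
    E=np.array(c["extrinsics"]);d=np.c_[p,np.ones(len(p))]@E[:3,:3].T;o=E[:3,3]
    return o+d*((np.asarray(z)-o[2])/d[:,2])[:,None]
def cloud(n,d):
    c=camrig.camera_params(n);K=np.array([[c["fx"],0,c["cx"]],[0,c["fy"],c["cy"]],[0,0,1]])
    v,u=np.mgrid[:480,:640];uv=np.stack([u,v],-1).reshape(-1,1,2).astype(np.float32)
    p=cv2.undistortPoints(uv,K,np.float32(c["dist"])).reshape(480,640,2)
    P=np.dstack([p,np.ones((480,640))])*d[...,None];E=np.array(c["extrinsics"])
    return P@E[:3,:3].T+E[:3,3]
def rect(n,mask,z):
    cs,_=cv2.findContours(mask.astype(np.uint8),cv2.RETR_EXTERNAL,cv2.CHAIN_APPROX_NONE)
    c=max(cs,key=cv2.contourArea).reshape(-1,2)
    P=ray(n,c,np.full(len(c),z))[:,:2]
    (x,y),(w,h),a=cv2.minAreaRect(np.float32(P))
    if w<h:w,h,a=h,w,a+90
    return np.round([x,y,w,h,(a+90)%180-90],1)  # long-side yaw deg
E
cat > m.py <<'E'
from h import *
img=cv2.imread("pics/top0.png");d=np.load("top0.npy");P=cloud("top",d);hsv=cv2.cvtColor(img,cv2.COLOR_BGR2HSV)
B=dict(tray=(430,204,45,50,12),heatsink=(352,293,40,40,30),board=(180,297,35,35,14),cover=(248,214,28,32,24),weight=(521,295,20,20,44),spool=(262,369,20,20,33),dish=(365,123,32,32,30))
for k,(u,v,a,b,z) in B.items():
    m=np.zeros((480,640),bool);m[v-b:v+b,u-a:u+a]=1
    Z=P[...,2];t=m&(Z>z-5)&(Z<z+12) if k!="board" else m&(Z>z-5)
    H,S,V=cv2.split(hsv)
    if k in("heatsink","cover"): t2=m&(S<60)&(V>(190 if k=="heatsink" else 150))
    elif k=="tray": t2=m&(H<30)&(S>50)
    elif k=="weight" or k=="spool": t2=m&(S<60)
    else: t2=m&(S<60)
    print(k,"depth",rect("top",t,z),"colour",rect("top",t2,z), "medZ",np.round(np.median(Z[v-3:v+4,u-3:u+4]),1))
print("floorZ",np.median(P[400:430,350:400,2]))
E
python3 m.py
```

```text
tray depth [ 643.2 -163.1  151.8  116.7  -11.3] colour [ 643.2 -162.8  151.2  118.2  -10.9] medZ 7.7
heatsink depth [477.7  -9.7  99.3  60.9  30. ] colour [478.2  -9.9 100.4  60.4  29.5] medZ 31.9
board depth [478.9 307.2  94.3  57.6  31.4] colour [486.4 321.3  26.3  12.4  32.8] medZ 18.6
cover depth [629.5 179.5  77.1  43.8  17.7] colour [630.8 179.7  77.   45.6  18.9] medZ 25.3
weight depth [ 465.9 -321.3   16.9   14.5   88. ] colour [ 464.3 -316.6   37.5   36.2   88. ] medZ 42.3
spool depth [345.5 153.4  42.8  40.5  89.1] colour [346.4 152.5  46.4  43.9 -46.1] medZ 33.9
dish depth [801.9 -45.1  87.8  87.2  88.7] colour [801.9 -44.3  91.3  89.8  -1.7] medZ 6.6
floorZ 1.262059472955798
```

Run:
```python
import cv2
i=cv2.imread("pics/top0.png")
cv2.imwrite("pics/crop0.png",cv2.resize(i[150:350,140:540],(800,400),interpolation=cv2.INTER_CUBIC))
```

```text
(no output)
```

View pics/crop0.png

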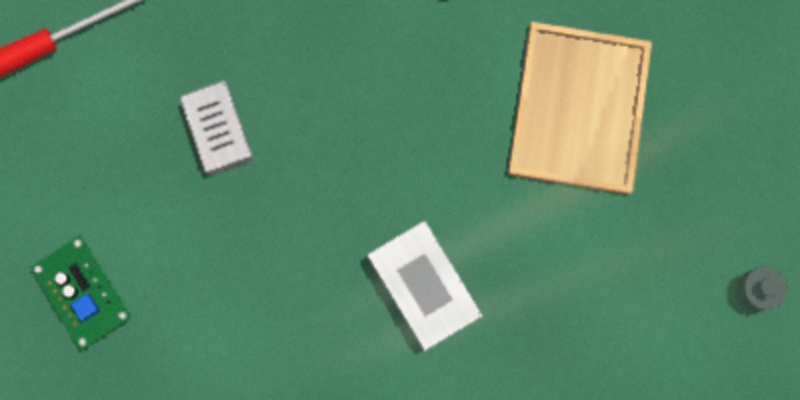

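All parts measured cleanly and the sizes match. I'll add a helper that works out tool-axis distances, then start with the heat sink.

```bash
cat > plan.py <<'E'
import sys,numpy as np
from plant import r, camrig, readout
x,y,z,yd=map(float,sys.argv[1:5]);s=readout.read_state();p=s["ee_pos"];c=s["eef_rot"][2]
best=None
for k in range(-3,4):
    t=np.radians(yd)+k*np.pi
    q6=np.arctan2(y,x)+np.pi-t
    if abs(q6)<2.6 and (best is None or abs(q6)<abs(best[1])): best=(t,q6)
t,q6=best
turn=q6-s["q"][5]-(np.arctan2(y,x)-s["q"][0])
f=c-turn;D=np.array([x,y,z])-p
print("t",round(s["time"],2),"pos",p.round(1),"turn",round(turn,3),"tool d after turn",np.round([np.cos(f)*D[0]+np.sin(f)*D[1],np.sin(f)*D[0]-np.cos(f)*D[1],-D[2]],1),"q6",round(q6,2),"opening",round(s["opening"],1),"grip",round(s["grip_force"],1),"ft",s["ft_force"].round(1))
E
python3 plan.py 478.5 -9.7 90 29.8
python3 drive.py '[[0,0,0,-0.12],[0,0,0,-0.12],[0,0,0,-0.12],[0,0,0,-0.12],[0,0,0,-0.12]]' 85 60
```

```text
refused: ROWS must be one flat list, 4 numbers to a row, no inner brackets. Nothing was moved.
```

Wrong form. The message asks for one flat list, 4 numbers to a row, no inner brackets, so I'll send the same numbers that way.

```bash
python3 drive.py '[0,0,0,-0.12,0,0,0,-0.12,0,0,0,-0.12,0,0,0,-0.12,0,0,0,-0.12]' 85 60
python3 drive.py '[0,0,0,-0.12,0,0,0,-0.058,0,-40,0,0,0,-40,0,0,0,-40,0,0]'
python3 drive.py '[0,-40,0,0,0,-40,0,0,0,-40,0,0,0,-40,0,0,0,-40,0,0]'
python3 drive.py '[0,-40,0,0,0,-40,0,0,0,-40,0,0,0,-40,0,0,0,-40,0,0]'
python3 drive.py '[0,-40,0,0,0,-40,0,0,-7,-15,20,0,0,0,30,0,0,0,0,0]'
python3 plan.py 478.5 -9.7 50 29.8
```

```text
time: 0.52
ee_pos: [146.4, 555.6, 197.6]
eef_rot: [-3.141, -0.001, -2.793]
ft_force: [-0.2, 0.5, 0.2]
opening: 84.8
grip_force: 0.0
time: 0.93
ee_pos: [206.3, 450.6, 197.3]
eef_rot: [-3.141, -0.001, -2.619]
ft_force: [1.1, -1.3, 0.8]
opening: 85.1
grip_force: 0.0
time: 1.35
ee_pos: [305.8, 276.5, 197.9]
eef_rot: [-3.142, -0.0, -2.621]
ft_force: [1.2, 1.2, -0.6]
opening: 84.7
grip_force: 0.0
time: 1.77
ee_pos: [405.3, 102.9, 197.9]
eef_rot: [3.141, -0.0, -2.622]
ft_force: [0.6, 0.4, -0.8]
opening: 84.7
grip_force: 0.0
time: 2.18
ee_pos: [454.7, 25.0, 143.0]
eef_rot: [3.136, -0.008, -2.624]
ft_force: [-1.9, -0.2, -0.1]
opening: 84.9
grip_force: 0.0
t 2.18 pos [454.7  25.  143. ] turn -0.003 tool d after turn [ -3.4 -42.   93. ] q6 -0.54 opening 84.9 grip 0.0 ft [-1.9 -0.2 -0.1]
```

```bash
python3 drive.py '[-1.5,-40,0,0,0,0,40,0,0,0,20,0,0,0,0,0,0,0,0,0]'
python3 plan.py 478.5 -9.7 2 29.8
```

```text
time: 2.6
ee_pos: [478.0, -7.4, 88.1]
eef_rot: [3.139, -0.002, -2.621]
ft_force: [-0.3, 0.5, 1.2]
opening: 85.0
grip_force: 0.0
t 2.6 pos [478.   -7.4  88.1] turn 0.001 tool d after turn [ 0.7 -2.2 86.1] q6 -0.54 opening 85.0 grip 0.0 ft [-0.3  0.5  1.2]
```

```bash
python3 drive.py '[0.7,-2.2,25,0,0,0,25,0,0,0,20,0,0,0,15,0,0,0,0,0]'
python3 drive.py '[0,0,0,0,0,0,0,0]'
python3 plan.py 478.5 -9.7 2 29.8
```

```text
time: 3.02
ee_pos: [478.9, -9.6, 2.6]
eef_rot: [3.14, -0.002, -2.62]
ft_force: [-0.5, 0.6, 0.1]
opening: 85.0
grip_force: 0.0
time: 3.18
ee_pos: [481.8, -10.3, 5.2]
eef_rot: [-3.14, 0.003, -2.621]
ft_force: [-0.3, -0.3, 0.3]
opening: 85.1
grip_force: 0.0
t 3.18 pos [481.8 -10.3   5.2] turn 0.001 tool d after turn [2.6 2.2 3.2] q6 -0.54 opening 85.1 grip 0.0 ft [-0.3 -0.3  0.3]
```

Run:
```python
from h import *
p,_=camrig.camera("wrist");cv2.imwrite("pics/w1.png",p)
```

```text
(no output)
```

View pics/w1.png

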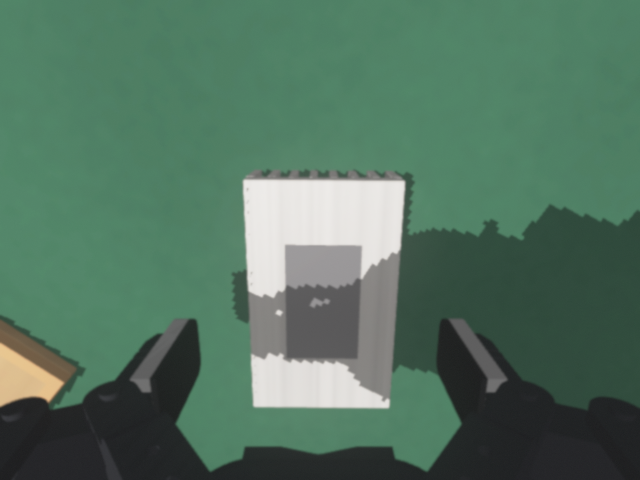

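Wrist view: the heat sink (rows 180–405, cols 245–405) is square between the open fingers (tips near (195,320) and (440,320)). I'll trim the pose and close.

```bash
python3 drive.py '[0,0,0,0,0,0,0,0]'; python3 plan.py 478.5 -9.7 2 29.8
python3 drive.py '[0,0,0,0,0,0,0,0,0,0,0,0,0,0,0,0,0,0,0,0]' 40 60
python3 drive.py '[0,0,0,0,0,0,0,0,0,0,0,0,0,0,0,0,0,0,0,0]';python3 plan.py 478.5 -9.7 2 29.8
```

```text
time: 3.4
ee_pos: [481.3, -10.5, 4.4]
eef_rot: [-3.14, 0.002, -2.621]
ft_force: [-0.8, -0.6, -0.3]
opening: 85.2
grip_force: 0.0
t 3.4 pos [481.3 -10.5   4.4] turn 0.0 tool d after turn [2.  2.  2.4] q6 -0.54 opening 85.2 grip 0.0 ft [-0.8 -0.6 -0.3]
time: 3.82
ee_pos: [479.9, -10.4, 3.0]
eef_rot: [3.141, -0.0, -2.621]
ft_force: [0.3, 0.2, -0.8]
opening: 39.9
grip_force: 0.0
time: 4.23
ee_pos: [480.0, -10.3, 3.1]
eef_rot: [3.142, 0.0, -2.621]
ft_force: [-0.5, 0.4, -0.3]
opening: 40.0
grip_force: 0.0
t 4.23 pos [480.  -10.3   3.1] turn 0.0 tool d after turn [1.  1.3 1.1] q6 -0.54 opening 40.0 grip 0.0 ft [-0.5  0.4 -0.3]
```

The fingers closed to 40 mm without contact, so something is off. I'll look.

Run:
```python
from h import *
p,_=camrig.camera("wrist");cv2.imwrite("pics/w2.png",cv2.resize(p,(400,300)))
c=camrig.camera_params("wrist");print({k:np.round(v,3).tolist() for k,v in c.items()})
p2,_=camrig.camera("scene");cv2.imwrite("pics/s2.png",p2[170:420,100:420])
a=np.zeros((300,800,3),np.uint8);a[:,:400]=cv2.resize(p,(400,300));a[:,400:]=cv2.resize(p2[180:330,170:370],(400,300));cv2.imwrite("pics/ws2.png",a)
print(ray("wrist",[[245,180],[405,180],[390,407],[253,407]],[30]*4).round(1))
```

```text
{'fx': 408.487, 'fy': 408.487, 'cx': 318.188, 'cy': 246.452, 'dist': [0.024, 0.0, 0.0, 0.0, 0.0], 'extrinsics': [[-0.496, 0.829, 0.257, 415.015], [0.868, 0.474, 0.146, -47.271], [-0.001, 0.296, -0.955, 178.655], [0.0, 0.0, 0.0, 1.0]]}
[[446.3 -60.   30. ]
 [417.5  -9.7  30. ]
 [502.6  38.4  30. ]
 [532.  -12.9  30. ]]
```

View pics/ws2.png

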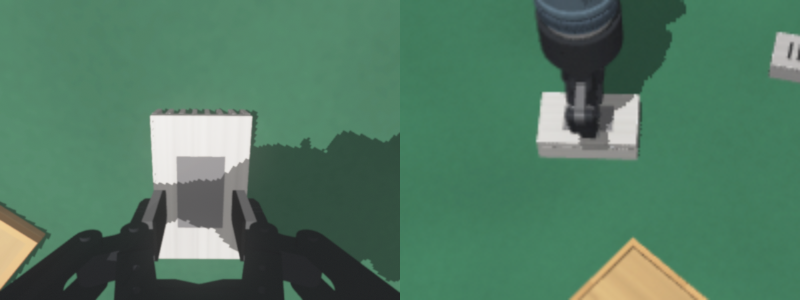

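Run:
```python
from h import *
s=readout.read_state();print(s["time"],s["ee_pos"],s["opening"])
p,d=camrig.camera("wrist");cv2.imwrite("pics/w3.png",p)
P=cloud("wrist",d);T=s["ee_pos"];a=s["eef_rot"][2]
print("floor z",np.median(P[60:120,300:400,2]),"hs z",np.median(P[200:240,280:360,2]))
Q=P-T;tx=Q[...,0]*np.cos(a)+Q[...,1]*np.sin(a);ty=Q[...,0]*np.sin(a)-Q[...,1]*np.cos(a)
for v in (360,380,400,420,440):
    print(v,[(u,int(tx[v,u]),int(ty[v,u]),int(P[v,u,2])) for u in range(230,420,15)])
```

```text
4.3333 [480.03771829 -10.35089836   3.07739233] 39.818988033325915
floor z -0.2533018192286818 hs z 29.78664755382681
360 [(230, 11, -24, 79), (245, 7, -21, 74), (260, -3, -19, 57), (275, -20, -17, 30), (290, -20, -11, 29), (305, -20, -5, 29), (320, -20, 0, 30), (335, -20, 7, 29), (350, -21, 13, 29), (365, -20, 19, 29), (380, 0, 20, 62), (395, 8, 22, 74), (410, 11, 25, 79)]
380 [(230, 11, -22, 89), (245, 1, -21, 74), (260, -9, -19, 58), (275, -29, -18, 30), (290, -30, -11, 29), (305, -30, -5, 30), (320, 74, 0, 178), (335, -30, 7, 30), (350, -30, 13, 30), (365, -30, 19, 30), (380, -5, 20, 64), (395, 4, 21, 79), (410, 11, 23, 89)]
400 [(230, 15, -19, 102), (245, -4, -21, 76), (260, -40, -24, 29), (275, -40, -18, 29), (290, -40, -12, 29), (305, -40, -5, 29), (320, -40, 0, 29), (335, -40, 7, 29), (350, -40, 13, 29), (365, -40, 20, 30), (380, -40, 26, 30), (395, 16, 17, 102), (410, 16, 20, 103)]
420 [(230, 16, -17, 110), (245, 16, -14, 109), (260, -75, -30, 0), (275, -76, -22, -1), (290, -75, -14, 0), (305, -75, -6, 0), (320, -75, 0, 0), (335, -75, 8, 0), (350, -76, 16, 0), (365, -75, 24, 0), (380, -76, 32, 0), (395, 16, 15, 109), (410, 16, 18, 109)]
440 [(230, 15, -16, 114), (245, 15, -13, 114), (260, -88, -30, 0), (275, -88, -23, 0), (290, -88, -14, 0), (305, -88, -6, 0), (320, -89, 1, 0), (335, -89, 9, 0), (350, -89, 17, 0), (365, -88, 24, 0), (380, -88, 33, 0), (395, 16, 14, 115), (410, 15, 17, 114)]
```

Run:
```python
from h import *
s=readout.read_state();p,d=camrig.camera("wrist")
P=cloud("wrist",d);T=s["ee_pos"];a=s["eef_rot"][2]
Q=P-T;tx=Q[...,0]*np.cos(a)+Q[...,1]*np.sin(a);ty=Q[...,0]*np.sin(a)-Q[...,1]*np.cos(a);z=P[...,2]
m=(abs(tx)<25)&(abs(ty)<60)&(z>33)
print("all above", np.percentile(z[m],[0,1,3,10,50]))
for sg in(-1,1):
    k=m&(ty*sg>0);i=np.argsort(z[k])[:200];vs,us=np.nonzero(k)
    print(sg,z[k][i].min(),np.c_[us,vs,tx[k],ty[k],z[k]][i[::20]].round(0).tolist())
```

```text
all above [ 36.32105027  45.37690185  53.091014    74.02969554 100.39610947]
-1 36.32105027261139 [[267.0, 338.0, -7.0, -20.0, 36.0], [266.0, 338.0, -5.0, -20.0, 39.0], [265.0, 308.0, 8.0, -20.0, 40.0], [265.0, 319.0, 4.0, -20.0, 41.0], [265.0, 322.0, 3.0, -20.0, 41.0], [262.0, 304.0, 11.0, -20.0, 42.0], [253.0, 306.0, 10.0, -24.0, 43.0], [251.0, 305.0, 11.0, -24.0, 43.0], [261.0, 307.0, 10.0, -21.0, 44.0], [240.0, 317.0, 6.0, -28.0, 44.0]]
1 37.456977221677306 [[371.0, 319.0, 2.0, 20.0, 37.0], [371.0, 326.0, -0.0, 20.0, 39.0], [371.0, 327.0, -0.0, 20.0, 40.0], [372.0, 323.0, 2.0, 20.0, 41.0], [374.0, 304.0, 10.0, 21.0, 41.0], [372.0, 322.0, 3.0, 20.0, 42.0], [371.0, 354.0, -10.0, 20.0, 42.0], [371.0, 356.0, -11.0, 20.0, 43.0], [379.0, 306.0, 10.0, 22.0, 43.0], [373.0, 334.0, -1.0, 20.0, 44.0]]
```

View pics/w3.png

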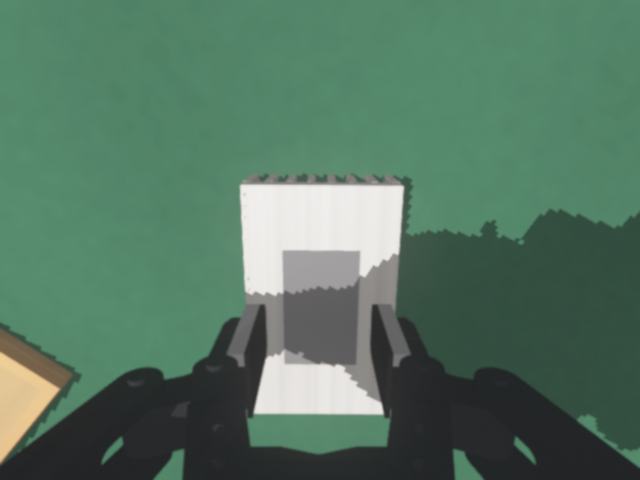

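Wrist view with depth: the fingertips (265,305)/(375,305) hang at z≈42 over the heat sink top, although the reported TCP z is 3. So the real fingertips are about 35 mm short of the reported TCP. I'll trust what is seen, open, and lower in steps while watching the force.

```bash
python3 drive.py '[1,1.3,0,0,0,0,0,0,0,0,0,0,0,0,0,0,0,0,0,0]' 85 60
python3 drive.py '[0,0,6,0,0,0,6,0,0,0,6,0,0,0,0,0,0,0,0,0]'
python3 - <<'E'
from h import *
s=readout.read_state();p,d=camrig.camera("wrist");cv2.imwrite("pics/w4.png",p)
P=cloud("wrist",d);T=s["ee_pos"];a=s["eef_rot"][2]
Q=P-T;tx=Q[...,0]*np.cos(a)+Q[...,1]*np.sin(a);ty=Q[...,0]*np.sin(a)-Q[...,1]*np.cos(a);z=P[...,2]
print(T.round(1),s["ft_force"].round(1))
h=(abs(z-30)<2)&(abs(tx)<70)&(abs(ty)<36);print("hs",[np.percentile(v[h],[.5,99.5]).round(1) for v in(tx,ty)])
f=(abs(tx)<14)&(abs(abs(ty)-47)<8)&(z>5);print("tips z",np.percentile(z[f],[0,2,5,10]).round(1),"ty",np.percentile(abs(ty)[f],[1,5]))
E
```

```text
time: 4.85
ee_pos: [478.6, -9.7, 3.1]
eef_rot: [-3.142, 0.0, -2.621]
ft_force: [0.4, -0.2, -0.2]
opening: 85.2
grip_force: 0.0
time: 5.27
ee_pos: [477.6, -9.6, -15.7]
eef_rot: [3.14, -0.001, -2.621]
ft_force: [-0.0, 0.9, -0.1]
opening: 85.1
grip_force: 0.0
[477.6  -9.6 -15.7] [-0.   0.9 -0.1]
hs [array([-47.7,  50.1]), array([-30.7,  28.5])]
tips z [29.4 34.5 37.7 42. ] ty [39.77404227 41.83714101]
```

```bash
python3 drive.py '[0,0,6,0,0,0,6,0,0,0,4,0,0,0,0,0,0,0,0,0]'
python3 drive.py '[0,0,0,0,0,0,0,0,0,0,0,0,0,0,0,0,0,0,0,0]' 40 60
python3 drive.py '[0,0,0,0,0,0,0,0,0,0,0,0]'
```

```text
time: 5.73
ee_pos: [477.9, -9.6, -31.4]
eef_rot: [3.141, -0.001, -2.621]
ft_force: [-0.1, 0.3, 1.0]
opening: 84.9
grip_force: 0.0
time: 6.15
ee_pos: [479.1, -9.8, -30.4]
eef_rot: [-3.141, 0.001, -2.621]
ft_force: [0.2, -1.3, 5.4]
opening: 59.0
grip_force: 65.4
time: 6.4
ee_pos: [479.1, -9.8, -30.4]
eef_rot: [-3.141, 0.001, -2.621]
ft_force: [-1.1, -1.3, 5.7]
opening: 58.9
grip_force: 65.5
```

```bash
python3 drive.py '[0,0,-10,0,0,0,-25,0,0,0,-35,0,0,0,0,0,0,0,0,0]'
python3 plan.py 644.5 -163 40 -11
```

```text
time: 6.82
ee_pos: [480.4, -10.0, 40.5]
eef_rot: [-3.139, 0.003, -2.621]
ft_force: [0.2, -0.3, -3.0]
opening: 58.9
grip_force: 65.6
t 6.82 pos [480.4 -10.   40.5] turn 0.712 tool d after turn [-190.2 -118.9    0.5] q6 -0.06 opening 58.9 grip 65.6 ft [ 0.2 -0.3 -3. ]
```

Held (weight about 2.7 N). Now I turn and carry it over the tray.

```bash
python3 drive.py '[0,0,0,0.12,0,0,0,0.12,0,0,0,0.12,0,0,0,0.12,0,0,0,0.12]'
python3 drive.py '[0,0,0,0.112,-32,-20,0,0,-32,-20,0,0,-32,-20,0,0,-32,-20,0,0]'
python3 drive.py '[-32,-20,0,0,-30,-19,0,0,0,0,0,0,0,0,0,0,0,0,0,0]'
python3 plan.py 644.5 -163 -22 -11
```

```text
time: 7.23
ee_pos: [476.6, -9.4, 37.1]
eef_rot: [3.141, -0.004, 3.056]
ft_force: [0.1, -0.8, -1.9]
opening: 58.8
grip_force: 65.4
time: 7.65
ee_pos: [588.2, -113.1, 36.6]
eef_rot: [3.141, -0.004, 2.95]
ft_force: [1.2, -0.8, -1.6]
opening: 59.2
grip_force: 65.4
time: 8.07
ee_pos: [640.3, -161.9, 36.5]
eef_rot: [3.14, -0.005, 2.95]
ft_force: [-0.4, -0.2, -2.0]
opening: 59.4
grip_force: 65.5
t 8.07 pos [ 640.3 -161.9   36.5] turn -0.0 tool d after turn [-4.3 -0.3 58.5] q6 -0.06 opening 59.4 grip 65.5 ft [-0.4 -0.2 -2. ]
```

```bash
python3 drive.py '[-4,0,15,0,0,0,15,0,0,0,12,0,0,0,0,0,0,0,0,0]'
python3 drive.py '[0,0,6,0,0,0,4,0,0,0,0,0,0,0,0,0]'
python3 plan.py 644.5 -163 -24 -11
```

```text
time: 8.48
ee_pos: [644.0, -162.1, -4.2]
eef_rot: [3.141, -0.004, 2.951]
ft_force: [0.7, -0.6, -3.1]
opening: 59.2
grip_force: 65.5
time: 8.82
ee_pos: [646.2, -163.5, -12.8]
eef_rot: [3.142, -0.0, 2.95]
ft_force: [-0.5, 0.3, -1.7]
opening: 59.2
grip_force: 65.5
t 8.82 pos [ 646.2 -163.5  -12.8] turn 0.0 tool d after turn [ 1.8  0.1 11.2] q6 -0.06 opening 59.2 grip 65.5 ft [-0.5  0.3 -1.7]
```

```bash
python3 drive.py '[1.5,0,4,0,0,0,4,0,0,0,2,0,0,0,0,0,0,0,0,0]'
python3 drive.py '[0,0,1,0,0,0,0,0,0,0,0,0]'
python3 plan.py 644.5 -163 -24 -11
```

```text
time: 9.23
ee_pos: [644.5, -163.1, -23.2]
eef_rot: [3.141, -0.001, 2.95]
ft_force: [-0.5, -0.0, -2.1]
opening: 59.0
grip_force: 65.5
time: 9.48
ee_pos: [644.9, -163.2, -23.9]
eef_rot: [3.141, 0.0, 2.95]
ft_force: [-0.2, -1.1, -2.3]
opening: 58.7
grip_force: 65.5
t 9.48 pos [ 644.9 -163.2  -23.9] turn 0.0 tool d after turn [0.5 0.2 0.1] q6 -0.06 opening 58.7 grip 65.5 ft [-0.2 -1.1 -2.3]
```

```bash
python3 drive.py '[0,0,1,0,0,0,0,0,0,0,0,0]'
python3 drive.py '[0,0,1,0,0,0,0,0,0,0,0,0]'
python3 plan.py 644.5 -163 -24 -11
```

```text
time: 9.73
ee_pos: [645.2, -163.3, -24.3]
eef_rot: [-3.141, 0.001, 2.95]
ft_force: [-1.0, 0.8, 2.6]
opening: 58.8
grip_force: 65.9
time: 9.98
ee_pos: [645.2, -163.3, -24.3]
eef_rot: [-3.141, 0.001, 2.95]
ft_force: [-3.2, 1.7, 8.2]
opening: 58.9
grip_force: 66.9
t 9.98 pos [ 645.2 -163.3  -24.3] turn 0.0 tool d after turn [ 0.7  0.2 -0.3] q6 -0.06 opening 58.9 grip 66.9 ft [-3.2  1.7  8.2]
```

```bash
python3 drive.py '[0,0,0,0,0,0,0,0,0,0,0,0]' 68
python3 drive.py '[0,0,-10,0,0,0,-25,0,0,0,-35,0,0,0,0,0,0,0,0,0]'
python3 plan.py 479 307 40 31.4
```

```text
time: 10.23
ee_pos: [645.0, -163.3, -26.0]
eef_rot: [3.142, 0.0, 2.95]
ft_force: [0.2, 0.5, 0.5]
opening: 68.0
grip_force: 0.0
time: 10.65
ee_pos: [647.7, -164.2, 47.7]
eef_rot: [-3.141, 0.007, 2.95]
ft_force: [0.3, 0.4, 0.3]
opening: 68.2
grip_force: 0.0
t 10.65 pos [ 647.7 -164.2   47.7] turn -0.74 tool d after turn [-101.5  490.1    7.7] q6 0.02 opening 68.2 grip 0.0 ft [0.3 0.4 0.3]
```

```bash
python3 drive.py '[0,0,0,-0.12,0,0,0,-0.12,0,0,0,-0.12,0,0,0,-0.12,0,0,0,-0.12]' 85
python3 drive.py '[0,0,0,-0.12,0,0,0,-0.02,-8,38,0,0,-8,38,0,0,-8,38,0,0]'
python3 drive.py '[-8,38,0,0,-8,38,0,0,-8,38,0,0,-8,38,0,0,-8,38,0,0]'
python3 drive.py '[-8,38,0,0,-8,38,0,0,-8,38,0,0,-8,38,0,0,-6,30,0,0]'
python3 drive.py '[0,0,0,0,0,0,0,0,0,0,0,0]'
cat > wr.py <<'E'
# where things lie relative to the tool, from the wrist depth picture
import sys
from h import *
zt=float(sys.argv[1]);s=readout.read_state();c=camrig.camera_params("wrist");p,d=camrig.camera("wrist");cv2.imwrite(sys.argv[2],p)
P=cloud("wrist",d);T=s["ee_pos"];a=s["eef_rot"][2]
m=(abs(P[...,2]-zt)<3)&(np.hypot(P[...,0]-T[0],P[...,1]-T[1])<75)
n,l,st,ce=cv2.connectedComponentsWithStats(m.astype(np.uint8));k=1+np.argmax(st[1:,4]);Q=np.float32(P[l==k][:,:2])
(x,y),(w,h),an=cv2.minAreaRect(Q)
if w<h:w,h,an=h,w,an+90
D=np.array([x,y])-T[:2]
print("tcp",T.round(1),"obj",np.round([x,y,w,h,(an+90)%180-90],1),"in tool",np.round([np.cos(a)*D[0]+np.sin(a)*D[1],np.sin(a)*D[0]-np.cos(a)*D[1]],1),"tool yaw",round((np.degrees(a)+90)%180-90,1))
E
python3 wr.py 14 pics/w5.png; python3 plan.py 479 307 -31 31.4
python3 - <<'E'
from h import *
p,d=camrig.camera("top");cv2.imwrite("pics/top1.png",p);P=cloud("top",d)
m=np.zeros((480,640),bool);m[150:260,380:480]=1;Z=P[...,2]
print("hs",rect("top",m&(Z>30),36),np.median(Z[m&(Z>30)]))
E
```

```text
time: 11.07
ee_pos: [643.8, -162.9, 42.8]
eef_rot: [3.14, -0.002, -2.728]
ft_force: [0.1, -0.7, 0.3]
opening: 84.9
grip_force: 0.0
time: 11.48
ee_pos: [604.9, -52.7, 43.2]
eef_rot: [3.141, -0.001, -2.598]
ft_force: [0.2, 0.4, -0.4]
opening: 84.8
grip_force: 0.0
time: 11.9
ee_pos: [539.5, 131.1, 43.6]
eef_rot: [3.141, -0.001, -2.596]
ft_force: [0.8, 0.4, 1.0]
opening: 84.9
grip_force: 0.0
time: 12.32
ee_pos: [476.7, 307.0, 43.7]
eef_rot: [3.141, -0.001, -2.594]
ft_force: [0.5, 0.7, -0.5]
opening: 85.1
grip_force: 0.0
time: 12.57
ee_pos: [478.3, 304.1, 43.6]
eef_rot: [-3.141, -0.001, -2.594]
ft_force: [0.6, -0.1, 1.0]
opening: 85.3
grip_force: 0.0
tcp [478.3 304.1  43.6] obj [479.6 306.1  92.8  56.2  32.1] in tool [-2.1  1. ] tool yaw 31.3
t 12.62 pos [478.6 303.7  43.7] turn -0.002 tool d after turn [-2.   2.7 74.7] q6 0.02 opening 84.9 grip 0.0 ft [ 0.8 -0.6 -0. ]
hs [ 642.8 -161.7  102.6   60.8  -11.3] 37.34317007800928
```

```bash
python3 drive.py '[-2,2,20,-0.01,0,0,25,0,0,0,20,0,0,0,6,0,0,0,0,0]'
python3 drive.py '[0,0,0,0,0,0,0,0,0,0,0,0]'
python3 plan.py 479.5 306.4 -33 32
```

```text
time: 13.08
ee_pos: [477.8, 305.3, -28.7]
eef_rot: [3.141, -0.004, -2.586]
ft_force: [-0.4, -0.1, 0.5]
opening: 84.8
grip_force: 0.0
time: 13.33
ee_pos: [480.8, 307.9, -25.3]
eef_rot: [-3.141, 0.003, -2.584]
ft_force: [0.6, -0.3, 0.3]
opening: 85.4
grip_force: 0.0
t 13.33 pos [480.8 307.9 -25.3] turn -0.001 tool d after turn [ 1.9 -0.6  7.7] q6 0.01 opening 85.4 grip 0.0 ft [ 0.6 -0.3  0.3]
```

```bash
python3 drive.py '[1,0,4,0,0,0,2,0,0,0,0,0,0,0,0,0,0,0,0,0]'
python3 drive.py '[0,0,0,0,0,0,0,0,0,0,0,0,0,0,0,0,0,0,0,0]' 40 30
python3 drive.py '[0,0,0,0,0,0,0,0,0,0,0,0]'
python3 plan.py 479.5 306.4 -33 32
```

```text
time: 13.75
ee_pos: [478.3, 307.0, -32.9]
eef_rot: [3.142, 0.0, -2.583]
ft_force: [0.5, -0.4, 1.0]
opening: 84.7
grip_force: 0.0
time: 14.17
ee_pos: [478.5, 307.0, -32.5]
eef_rot: [3.142, 0.0, -2.583]
ft_force: [-1.4, -1.9, 3.7]
opening: 54.5
grip_force: 31.1
time: 14.42
ee_pos: [478.5, 307.0, -32.5]
eef_rot: [3.142, 0.0, -2.583]
ft_force: [-1.1, -0.8, 5.3]
opening: 54.3
grip_force: 31.2
t 14.42 pos [478.5 307.  -32.5] turn -0.0 tool d after turn [-0.5 -1.1  0.5] q6 0.01 opening 54.3 grip 31.2 ft [-1.1 -0.8  5.3]
```

```bash
python3 drive.py '[0,0,-10,0,0,0,-25,0,0,0,-35,0,0,0,-10,0,0,0,0,0]'
python3 plan.py 643 -162 45 -11.2
```

```text
time: 14.83
ee_pos: [481.5, 308.5, 50.9]
eef_rot: [-3.141, 0.007, -2.583]
ft_force: [0.4, -0.3, -1.4]
opening: 54.1
grip_force: 32.0
t 14.83 pos [481.5 308.5  50.9] turn 0.754 tool d after turn [-249.8 -430.2    5.9] q6 -0.05 opening 54.1 grip 32.0 ft [ 0.4 -0.3 -1.4]
```

```bash
python3 drive.py '[0,0,0,0.12,0,0,0,0.12,0,0,0,0.12,0,0,0,0.12,0,0,0,0.12]'
python3 drive.py '[0,0,0,0.12,0,0,0,0.034,-18,-31,0,0,-18,-31,0,0,-18,-31,0,0]'
python3 drive.py '[-18,-31,0,0,-18,-31,0,0,-18,-31,0,0,-18,-31,0,0,-18,-31,0,0]'
python3 drive.py '[-18,-31,0,0,-18,-31,0,0,-18,-31,0,0,-18,-31,0,0,-18,-31,0,0]'
python3 drive.py '[-12,-21,0,0,0,0,0,0,0,0,0,0,0,0,0,0,0,0,0,0]'
python3 plan.py 643 -162 3.5 -11.2;python3 plan.py 643 -162 3.5 -11.2
```

```text
time: 15.25
ee_pos: [477.3, 306.4, 45.3]
eef_rot: [-3.14, -0.002, 3.094]
ft_force: [-0.0, 0.2, -0.6]
opening: 54.7
grip_force: 32.0
time: 15.67
ee_pos: [512.2, 204.2, 45.4]
eef_rot: [-3.141, -0.002, 2.948]
ft_force: [1.1, -0.2, -0.3]
opening: 54.6
grip_force: 32.0
time: 16.08
ee_pos: [570.5, 34.0, 45.4]
eef_rot: [-3.141, -0.002, 2.946]
ft_force: [-0.5, 0.4, -0.5]
opening: 54.5
grip_force: 32.0
time: 16.5
ee_pos: [628.6, -135.3, 45.1]
eef_rot: [3.141, -0.003, 2.946]
ft_force: [0.7, 1.2, -0.7]
opening: 54.3
grip_force: 32.0
time: 16.92
ee_pos: [636.1, -155.3, 46.1]
eef_rot: [3.141, -0.002, 2.947]
ft_force: [0.2, 0.5, -1.1]
opening: 54.4
grip_force: 32.1
t 16.92 pos [ 636.1 -155.3   46.1] turn 0.001 tool d after turn [-8.  -5.2 42.6] q6 -0.05 opening 54.4 grip 32.1 ft [ 0.2  0.5 -1.1]
t 16.92 pos [ 636.1 -155.3   46.1] turn 0.001 tool d after turn [-8.  -5.2 42.6] q6 -0.05 opening 54.4 grip 32.1 ft [ 0.2  0.5 -1.1]
```

```bash
python3 drive.py '[-8,-5,0,0,0,0,15,0,0,0,12,0,0,0,0,0,0,0,0,0]'
python3 drive.py '[0,0,0,0,0,0,0,0,0,0,0,0]'
python3 plan.py 643 -162 3.5 -11.2
```

```text
time: 17.33
ee_pos: [642.7, -161.6, 19.2]
eef_rot: [3.141, -0.003, 2.947]
ft_force: [-0.9, -0.5, -0.4]
opening: 54.6
grip_force: 32.1
time: 17.58
ee_pos: [644.8, -163.2, 21.1]
eef_rot: [-3.141, 0.002, 2.946]
ft_force: [0.5, 1.2, -0.5]
opening: 54.2
grip_force: 32.1
t 17.58 pos [ 644.8 -163.2   21.1] turn 0.0 tool d after turn [ 2.   0.8 17.6] q6 -0.05 opening 54.2 grip 32.1 ft [ 0.5  1.2 -0.5]
```

```bash
python3 drive.py '[1,0.5,5,0,0,0,5,0,0,0,3,0,0,0,0,0,0,0,0,0]'
python3 drive.py '[0,0,1.5,0,0,0,0,0,0,0,0,0]'
python3 plan.py 643.8 -162.5 3.5 -11.2
```

```text
time: 18.0
ee_pos: [642.7, -162.4, 6.4]
eef_rot: [3.141, -0.001, 2.946]
ft_force: [-0.3, 1.8, -1.1]
opening: 54.6
grip_force: 32.1
time: 18.25
ee_pos: [643.3, -162.6, 5.6]
eef_rot: [3.142, 0.0, 2.946]
ft_force: [-0.5, 0.5, 0.1]
opening: 55.0
grip_force: 32.1
t 18.25 pos [ 643.3 -162.6    5.6] turn -0.0 tool d after turn [-0.5  0.2  2.1] q6 -0.05 opening 55.0 grip 32.1 ft [-0.5  0.5  0.1]
```

```bash
python3 drive.py '[0,0,1,0,0,0,0,0,0,0,0,0]'
python3 drive.py '[0,0,1,0,0,0,0,0,0,0,0,0]'
python3 drive.py '[0,0,1,0,0,0,0,0,0,0,0,0]'
```

```text
time: 18.5
ee_pos: [643.2, -162.6, 4.6]
eef_rot: [3.141, 0.0, 2.946]
ft_force: [-0.2, -0.4, -1.0]
opening: 54.3
grip_force: 32.1
time: 18.75
ee_pos: [643.3, -162.6, 3.6]
eef_rot: [3.142, 0.0, 2.946]
ft_force: [1.1, 0.7, -0.6]
opening: 54.1
grip_force: 32.1
time: 19.0
ee_pos: [643.4, -162.6, 3.5]
eef_rot: [-3.142, 0.001, 2.946]
ft_force: [-2.2, -0.0, 4.6]
opening: 54.3
grip_force: 32.4
```

Touched down exactly where expected. Release and retreat.

```bash
python3 drive.py '[0,0,0,0,0,0,0,0,0,0,0,0]' 66
python3 drive.py '[0,0,-10,0,0,0,-20,0,0,0,-30,0,0,0,0,0,0,0,0,0]'
python3 wr.py 50 pics/w6.png
python3 plan.py 630.3 179.6 45 18.3
```

```text
time: 19.25
ee_pos: [643.2, -162.6, 2.4]
eef_rot: [3.141, -0.0, 2.946]
ft_force: [-0.1, 0.1, 0.5]
opening: 65.6
grip_force: 0.0
time: 19.67
ee_pos: [645.5, -163.5, 65.7]
eef_rot: [-3.141, 0.006, 2.946]
ft_force: [-0.1, 0.6, 0.9]
opening: 66.3
grip_force: 0.0
tcp [ 645.5 -163.5   65.7] obj [ 642.  -161.5   92.1   56.1  -11. ] in tool [3.8 1.3] tool yaw -11.2
t 19.72 pos [ 644.1 -162.9   63.8] turn -0.515 tool d after turn [-94.4 329.5  18.8] q6 -0.04 opening 65.8 grip 0.0 ft [-1.  -0.1 -0.4]
```

View pics/w6.png

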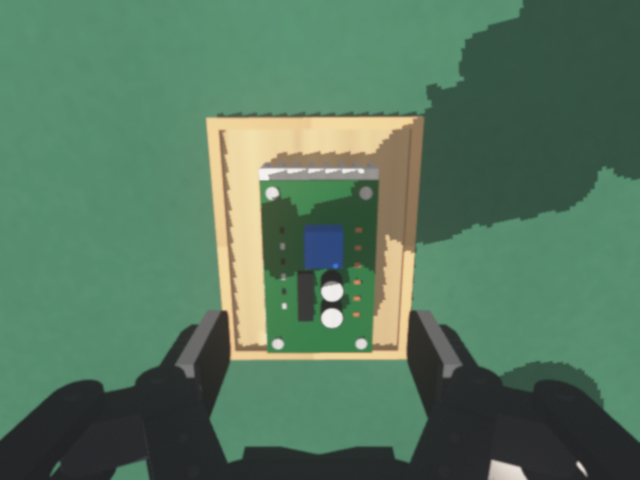

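Wrist view: the board (rows 180–352, cols 262–378) stands squarely on the heat sink in the tray. Now the cover.

```bash
python3 drive.py '[0,0,0,-0.12,0,0,0,-0.12,0,0,0,-0.12,0,0,0,-0.12,0,0,0,-0.035]' 75
python3 drive.py '[-9.4,33,0,0,-9.4,33,0,0,-9.4,33,0,0,-9.4,33,0,0,-9.4,33,0,0]'
python3 drive.py '[-9.4,33,0,0,-9.4,33,0,0,-9.4,33,0,0,-9.4,33,0,0,-9.4,33,0,0]'
python3 drive.py '[0,0,10,0,0,0,10,0,0,0,0,0,0,0,0,0,0,0,0,0]'
python3 drive.py '[0,0,0,0,0,0,0,0,0,0,0,0]'
python3 wr.py 24 pics/w7.png;python3 plan.py 630.3 179.6 -31 18.3
```

```text
time: 20.13
ee_pos: [641.9, -162.1, 61.0]
eef_rot: [3.14, -0.002, -2.818]
ft_force: [0.4, -0.4, 0.8]
opening: 75.3
grip_force: 0.0
time: 20.55
ee_pos: [634.5, 10.3, 61.1]
eef_rot: [3.14, -0.003, -2.823]
ft_force: [0.4, 1.0, -0.3]
opening: 74.7
grip_force: 0.0
time: 20.97
ee_pos: [627.3, 181.7, 61.1]
eef_rot: [3.141, -0.003, -2.822]
ft_force: [0.3, -0.3, -0.5]
opening: 75.1
grip_force: 0.0
time: 21.38
ee_pos: [628.5, 178.6, 42.0]
eef_rot: [3.142, -0.001, -2.824]
ft_force: [0.6, -1.2, 0.4]
opening: 75.3
grip_force: 0.0
time: 21.63
ee_pos: [629.4, 179.6, 43.1]
eef_rot: [-3.142, 0.001, -2.823]
ft_force: [0.2, 0.4, 0.5]
opening: 74.9
grip_force: 0.0
tcp [629.4 179.6  43.1] obj [630.2 179.3  76.4  44.1  18.7] in tool [-0.6 -0.5] tool yaw 18.2
t 21.68 pos [629.3 179.8  43.1] turn -0.001 tool d after turn [-0.9 -0.5 74.1] q6 -0.04 opening 75.0 grip 0.0 ft [0.3 0.4 0.4]
```

```bash
python3 drive.py '[-0.7,-0.5,25,-0.008,0,0,25,0,0,0,18,0,0,0,0,0,0,0,0,0]'
python3 drive.py '[0,0,0,0,0,0,0,0,0,0,0,0,0,0,0,0]'
python3 plan.py 630.3 179.5 -31 18.7
```

```text
time: 22.1
ee_pos: [628.5, 179.7, -26.2]
eef_rot: [3.141, -0.003, -2.815]
ft_force: [-0.2, -0.4, 0.4]
opening: 74.8
grip_force: 0.0
time: 22.43
ee_pos: [630.9, 180.2, -24.0]
eef_rot: [-3.141, 0.002, -2.814]
ft_force: [0.2, 0.2, -0.6]
opening: 75.1
grip_force: 0.0
t 22.43 pos [630.9 180.2 -24. ] turn 0.001 tool d after turn [ 0.8 -0.5  7. ] q6 -0.05 opening 75.1 grip 0.0 ft [ 0.2  0.2 -0.6]
```

```bash
python3 drive.py '[0,0,3,0,0,0,2.5,0,0,0,0,0,0,0,0,0,0,0,0,0]'
python3 drive.py '[0,0,0,0,0,0,0,0,0,0,0,0,0,0,0,0,0,0,0,0]' 30 30
python3 drive.py '[0,0,0,0,0,0,0,0,0,0,0,0]'
python3 drive.py '[0,0,-10,0,0,0,-30,0,0,0,-40,0,0,0,-30,0,0,0,0,0]'
python3 drive.py '[0,0,0,0,0,0,0,0,0,0,0,0]'
python3 plan.py 643 -162.3 75 -11.2
```

```text
time: 22.85
ee_pos: [629.6, 180.0, -31.1]
eef_rot: [3.141, -0.0, -2.814]
ft_force: [0.1, -0.1, -0.7]
opening: 75.2
grip_force: 0.0
time: 23.27
ee_pos: [630.0, 180.0, -30.7]
eef_rot: [-3.142, 0.001, -2.814]
ft_force: [-0.8, 0.2, 0.4]
opening: 43.6
grip_force: 31.5
time: 23.52
ee_pos: [630.0, 180.0, -30.7]
eef_rot: [-3.142, 0.001, -2.814]
ft_force: [-0.5, 0.2, 1.9]
opening: 43.5
grip_force: 31.6
time: 23.93
ee_pos: [634.5, 181.0, 87.4]
eef_rot: [-3.14, 0.012, -2.814]
ft_force: [2.0, 0.1, -0.6]
opening: 43.7
grip_force: 31.4
time: 24.18
ee_pos: [628.0, 179.7, 77.3]
eef_rot: [3.141, -0.004, -2.814]
ft_force: [-0.5, 0.4, -1.4]
opening: 43.6
grip_force: 31.4
t 24.18 pos [628.  179.7  77.3] turn 0.523 tool d after turn [ -81.1 -332.6    2.3] q6 -0.05 opening 43.6 grip 31.4 ft [-0.5  0.4 -1.4]
```

```bash
python3 drive.py '[0,0,0,0.12,0,0,0,0.12,0,0,0,0.12,0,0,0,0.12,0,0,0,0.043]'
python3 drive.py '[-8,-33,0,0,-8,-33,0,0,-8,-33,0,0,-8,-33,0,0,-8,-33,0,0]'
python3 drive.py '[-8,-33,0,0,-8,-33,0,0,-8,-33,0,0,-8,-33,0,0,-8,-33,0,0]'
python3 drive.py '[0,0,15,0,0,0,10,0,0,0,0,0,0,0,0,0,0,0,0,0]'
python3 drive.py '[0,0,0,0,0,0,0,0,0,0,0,0]'
python3 plan.py 643 -162.4 19.3 -11.2
```

```text
time: 24.6
ee_pos: [628.0, 179.6, 76.8]
eef_rot: [-3.14, -0.004, 2.941]
ft_force: [0.2, 0.8, -0.9]
opening: 43.6
grip_force: 31.3
time: 25.02
ee_pos: [635.0, 9.1, 76.9]
eef_rot: [-3.141, -0.004, 2.946]
ft_force: [0.6, -0.1, -1.5]
opening: 42.9
grip_force: 31.3
time: 25.43
ee_pos: [642.2, -160.4, 76.8]
eef_rot: [3.141, -0.004, 2.946]
ft_force: [0.7, -0.4, -0.5]
opening: 43.4
grip_force: 31.3
time: 25.85
ee_pos: [643.4, -157.7, 53.6]
eef_rot: [3.141, -0.002, 2.948]
ft_force: [-0.2, 0.3, -0.7]
opening: 43.5
grip_force: 31.3
time: 26.1
ee_pos: [644.6, -158.8, 54.8]
eef_rot: [-3.142, 0.001, 2.947]
ft_force: [-0.0, -0.2, -0.3]
opening: 43.4
grip_force: 31.3
t 26.1 pos [ 644.6 -158.8   54.8] turn 0.001 tool d after turn [ 0.8 -3.9 35.5] q6 -0.05 opening 43.4 grip 31.3 ft [-0.  -0.2 -0.3]
```

```bash
python3 drive.py '[1,-3.8,0,0,0,0,8,0,0,0,8,0,0,0,0,0,0,0,0,0]'
python3 drive.py '[0,0,6,0,0,0,4,0,0,0,0,0,0,0,0,0,0,0,0,0]'
python3 drive.py '[0,0,3,0,0,0,2,0,0,0,0,0,0,0,0,0,0,0,0,0]'
python3 plan.py 643 -162.4 19.3 -11.2
```

```text
time: 26.52
ee_pos: [641.1, -162.4, 36.7]
eef_rot: [3.141, -0.003, 2.946]
ft_force: [-0.8, -0.4, -0.9]
opening: 43.3
grip_force: 31.3
time: 26.93
ee_pos: [642.3, -162.8, 28.1]
eef_rot: [3.141, 0.0, 2.946]
ft_force: [0.1, -0.3, -1.2]
opening: 43.5
grip_force: 31.3
time: 27.35
ee_pos: [642.3, -162.8, 23.1]
eef_rot: [3.141, 0.0, 2.946]
ft_force: [-0.4, -0.9, -0.6]
opening: 43.5
grip_force: 31.3
t 27.35 pos [ 642.3 -162.8   23.1] turn -0.0 tool d after turn [-0.6  0.6  3.8] q6 -0.05 opening 43.5 grip 31.3 ft [-0.4 -0.9 -0.6]
```

```bash
python3 drive.py '[-0.5,0.5,1.5,0,0,0,1,0,0,0,0,0,0,0,0,0,0,0,0,0]'
python3 drive.py '[0,0,1,0,0,0,0,0,0,0,0,0]'
python3 drive.py '[0,0,1,0,0,0,0,0,0,0,0,0]'
```

```text
time: 27.77
ee_pos: [642.8, -162.4, 20.6]
eef_rot: [3.141, -0.0, 2.946]
ft_force: [-1.0, 0.2, -0.9]
opening: 43.6
grip_force: 31.3
time: 28.02
ee_pos: [642.8, -162.4, 19.5]
eef_rot: [3.141, -0.0, 2.946]
ft_force: [-0.3, 0.3, -0.9]
opening: 43.5
grip_force: 31.3
time: 28.27
ee_pos: [643.0, -162.4, 19.3]
eef_rot: [-3.142, 0.001, 2.946]
ft_force: [-1.6, 0.2, 3.0]
opening: 43.1
grip_force: 31.9
```

```bash
python3 drive.py '[0,0,0,0,0,0,0,0,0,0,0,0]' 54
python3 drive.py '[0,0,-10,0,0,0,-20,0,0,0,-25,0,0,0,0,0,0,0,0,0]'
python3 drive.py '[0,0,0,0,0,0,0,0,0,0,0,0]'
python3 wr.py 74 pics/w8.png
python3 plan.py 466 -321 65 -35
```

```text
time: 28.52
ee_pos: [642.9, -162.4, 18.4]
eef_rot: [3.141, 0.0, 2.946]
ft_force: [-0.2, -0.3, -0.8]
opening: 54.4
grip_force: 0.0
time: 28.93
ee_pos: [644.9, -163.1, 76.2]
eef_rot: [-3.141, 0.005, 2.946]
ft_force: [-0.4, 0.2, 0.1]
opening: 54.1
grip_force: 0.0
time: 29.18
ee_pos: [641.9, -162.1, 72.3]
eef_rot: [3.141, -0.002, 2.946]
ft_force: [-0.1, -0.4, 1.0]
opening: 54.3
grip_force: 0.0
tcp [ 641.9 -162.1   72.3] obj [ 643.1 -161.8   76.2   44.1  -11.4] in tool [-1.2  0.5] tool yaw -11.2
t 29.23 pos [ 641.9 -162.1   72.3] turn 0.415 tool d after turn [  52.9 -231.1    7.3] q6 0.01 opening 53.7 grip 0.0 ft [ 0.4 -0.7 -0.6]
```

View pics/w8.png

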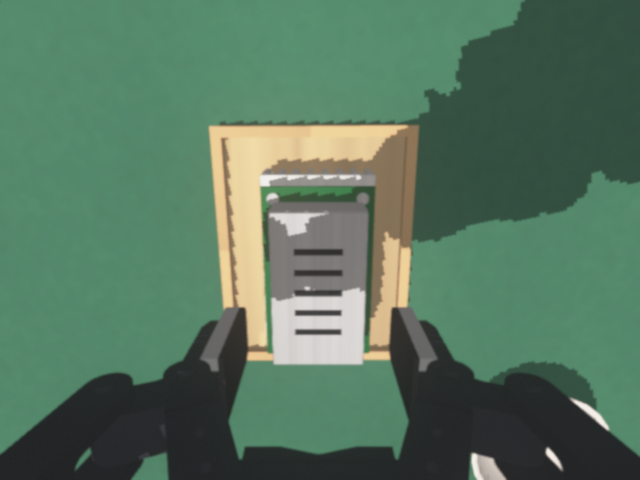

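Wrist view: the cover (rows 205–365, cols 270–368) sits flat and in line over the board, centre (643,-162). Last part: the weight.

```bash
python3 drive.py '[0,0,0,0.12,0,0,0,0.12,0,0,0,0.12,0,0,0,0.055,8.8,-38.5,0,0]' 75
python3 drive.py '[8.8,-38.5,0,0,8.8,-38.5,0,0,8.8,-38.5,0,0,8.8,-38.5,0,0,8.8,-38.5,0,0]'
python3 drive.py '[0,0,15,0,0,0,0,0,0,0,0,0,0,0,0,0,0,0,0,0]'
python3 wr.py 30 pics/w9.png;python3 wr.py 44 pics/w9.png;python3 plan.py 466 -321 -24 -35
```

```text
time: 29.65
ee_pos: [617.1, -185.2, 72.6]
eef_rot: [3.138, 0.001, 2.536]
ft_force: [1.0, -0.7, 0.1]
opening: 75.0
grip_force: 0.0
time: 30.07
ee_pos: [465.3, -321.9, 73.0]
eef_rot: [3.141, -0.001, 2.531]
ft_force: [0.2, -1.6, 0.7]
opening: 74.9
grip_force: 0.0
time: 30.48
ee_pos: [468.2, -320.7, 58.9]
eef_rot: [3.141, 0.0, 2.533]
ft_force: [0.1, 0.4, 0.1]
opening: 74.9
grip_force: 0.0
tcp [ 468.2 -320.7   58.9] obj [ 465.7 -322.    39.6   38.9  -36.5] in tool [ 1.2 -2.5] tool yaw -34.9
tcp [ 468.3 -320.7   59. ] obj [ 465.3 -321.8   17.6   17.1  -35.2] in tool [ 1.8 -2.6] tool yaw -34.9
t 30.58 pos [ 468.2 -320.8   59. ] turn 0.002 tool d after turn [ 1.7 -1.4 83. ] q6 0.01 opening 75.2 grip 0.0 ft [-1.3 -0.3  0.7]
```

```bash
python3 drive.py '[1.5,-2.5,25,0,0,0,30,0,0,0,24,0,0,0,0,0,0,0,0,0]'
python3 drive.py '[0,0,0,0,0,0,0,0,0,0,0,0,0,0,0,0]'
python3 plan.py 465.6 -321.9 -29 -35
```

```text
time: 31.0
ee_pos: [463.7, -321.1, -21.2]
eef_rot: [3.141, -0.003, 2.532]
ft_force: [-0.3, 1.0, -0.0]
opening: 75.1
grip_force: 0.0
time: 31.33
ee_pos: [465.6, -323.4, -19.0]
eef_rot: [-3.141, 0.003, 2.531]
ft_force: [-0.7, 0.5, -0.5]
opening: 74.8
grip_force: 0.0
t 31.33 pos [ 465.6 -323.4  -19. ] turn 0.0 tool d after turn [ 0.9  1.3 10. ] q6 0.01 opening 74.8 grip 0.0 ft [-0.7  0.5 -0.5]
```

```bash
python3 drive.py '[0,0.5,5,0,0,0,4,0,0,0,0,0,0,0,0,0,0,0,0,0]'
python3 drive.py '[0,0,0,0,0,0,0,0,0,0,0,0,0,0,0,0,0,0,0,0]' 25 70
python3 drive.py '[0,0,0,0,0,0,0,0,0,0,0,0]'
python3 drive.py '[0,0,-10,0,0,0,-30,0,0,0,-40,0,0,0,-40,0,0,0,-20,0]'
python3 drive.py '[0,0,0,0,0,0,0,0,0,0,0,0,0,0,0,0,0,0,0,0]'
python3 plan.py 643 -162 110 -25
```

```text
time: 31.75
ee_pos: [464.5, -322.0, -29.7]
eef_rot: [3.141, -0.001, 2.531]
ft_force: [-0.5, -0.1, 0.6]
opening: 75.0
grip_force: 0.0
time: 32.17
ee_pos: [464.9, -322.4, -29.0]
eef_rot: [-3.141, 0.001, 2.531]
ft_force: [-1.0, 0.3, 3.7]
opening: 37.1
grip_force: 70.1
time: 32.42
ee_pos: [464.9, -322.5, -29.0]
eef_rot: [-3.141, 0.001, 2.531]
ft_force: [-1.0, 0.3, 5.8]
opening: 37.6
grip_force: 70.2
time: 32.83
ee_pos: [466.1, -323.0, 115.1]
eef_rot: [-3.142, 0.004, 2.531]
ft_force: [1.1, -1.5, -2.3]
opening: 37.0
grip_force: 70.8
time: 33.25
ee_pos: [463.2, -320.8, 108.1]
eef_rot: [3.141, -0.005, 2.531]
ft_force: [-0.1, -0.3, -3.6]
opening: 37.1
grip_force: 70.8
t 33.25 pos [ 463.2 -320.8  108.1] turn -0.174 tool d after turn [-95.9 219.9  -1.9] q6 0.19 opening 37.1 grip 70.8 ft [-0.1 -0.3 -3.6]
```

```bash
python3 plan.py 643 -162 74 -35
```

```text
t 33.25 pos [ 463.2 -320.8  108.1] turn 0.0 tool d after turn [-56.2 233.2  34.1] q6 0.36 opening 37.1 grip 70.8 ft [-0.1 -0.3 -3.6]
```

```bash
python3 drive.py '[-8,33,0,0,-8,33,0,0,-8,33,0,0,-8,33,0,0,-8,33,0,0]'
python3 drive.py '[-8,33,0,0,-8,33,0,0,0,0,15,0,0,0,10,0,0,0,0,0]'
python3 drive.py '[0,0,0,0,0,0,0,0,0,0,0,0,0,0,0,0,0,0,0,0]'
python3 plan.py 643 -162 45 -35
```

```text
time: 33.67
ee_pos: [592.1, -208.4, 108.9]
eef_rot: [-3.141, -0.003, 2.53]
ft_force: [0.9, -0.5, -2.9]
opening: 37.1
grip_force: 71.1
time: 34.08
ee_pos: [639.9, -163.9, 80.9]
eef_rot: [-3.139, -0.008, 2.531]
ft_force: [-0.7, 0.1, -4.2]
opening: 37.0
grip_force: 71.3
time: 34.5
ee_pos: [643.2, -165.7, 86.4]
eef_rot: [3.141, 0.001, 2.53]
ft_force: [-0.2, -0.3, -2.6]
opening: 37.0
grip_force: 71.3
t 34.5 pos [ 643.2 -165.7   86.4] turn -0.001 tool d after turn [ 2.3  2.9 41.4] q6 0.36 opening 37.0 grip 71.3 ft [-0.2 -0.3 -2.6]
```

```bash
python3 drive.py '[2,2.9,12,0,0,0,10,0,0,0,6,0,0,0,0,0,0,0,0,0]'
python3 drive.py '[0,0,4,0,0,0,2,0,0,0,0,0,0,0,0,0,0,0,0,0]'
python3 drive.py '[0,0,2,0,0,0,1,0,0,0,0,0,0,0,0,0,0,0,0,0]'
python3 plan.py 643 -162 45 -35
```

```text
time: 34.92
ee_pos: [642.4, -161.4, 56.9]
eef_rot: [-3.141, -0.002, 2.531]
ft_force: [0.2, -0.5, -2.7]
opening: 36.8
grip_force: 71.3
time: 35.33
ee_pos: [643.3, -161.6, 51.8]
eef_rot: [3.141, 0.0, 2.531]
ft_force: [1.1, -0.6, -3.7]
opening: 36.8
grip_force: 71.3
time: 35.75
ee_pos: [643.1, -161.5, 48.6]
eef_rot: [3.141, -0.0, 2.531]
ft_force: [0.2, 0.6, -2.8]
opening: 36.6
grip_force: 71.3
t 35.75 pos [ 643.1 -161.5   48.6] turn 0.0 tool d after turn [-0.2 -0.5  3.6] q6 0.36 opening 36.6 grip 71.3 ft [ 0.2  0.6 -2.8]
```

```bash
python3 drive.py '[0,0,1.5,0,0,0,0,0,0,0,0,0]'
python3 drive.py '[0,0,1,0,0,0,0,0,0,0,0,0]'
python3 drive.py '[0,0,1,0,0,0,0,0,0,0,0,0]'
```

```text
time: 36.0
ee_pos: [643.0, -161.5, 47.0]
eef_rot: [3.142, -0.0, 2.531]
ft_force: [0.1, 0.5, -2.9]
opening: 37.1
grip_force: 71.3
time: 36.25
ee_pos: [643.0, -161.5, 46.0]
eef_rot: [3.142, -0.0, 2.531]
ft_force: [0.1, 0.3, -3.5]
opening: 36.9
grip_force: 71.3
time: 36.5
ee_pos: [643.2, -161.5, 45.1]
eef_rot: [3.141, 0.0, 2.531]
ft_force: [0.5, -0.5, -3.1]
opening: 37.3
grip_force: 71.4
```

```bash
python3 drive.py '[0,0,1,0,0,0,0,0,0,0,0,0]'
python3 drive.py '[0,0,0.5,0,0,0,0,0,0,0,0,0]'
```

```text
time: 36.75
ee_pos: [643.3, -161.6, 45.0]
eef_rot: [3.141, 0.001, 2.531]
ft_force: [-3.3, 0.5, 4.3]
opening: 37.4
grip_force: 71.9
time: 37.0
ee_pos: [643.4, -161.6, 45.0]
eef_rot: [3.141, 0.001, 2.531]
ft_force: [-4.0, 1.2, 6.7]
opening: 37.2
grip_force: 72.2
```

Seated. Release, rise, and move clear to check from above.

```bash
python3 drive.py '[0,0,0,0,0,0,0,0,0,0,0,0]' 52
python3 drive.py '[0,0,-10,0,0,0,-20,0,0,0,-30,0,0,0,-30,0,0,0,0,0]'
python3 drive.py '[20,-30,0,0,20,-30,0,0,20,-30,0,0,20,-30,0,0,20,-30,0,0]'
python3 drive.py '[0,0,0,0,0,0,0,0,0,0,0,0,0,0,0,0,0,0,0,0]'
python3 - <<'E'
from h import *
p,d=camrig.camera("top");P=cloud("top",d);Z=P[...,2];m=np.zeros((480,640),bool);m[150:260,380:480]=1
for n,lo,hi,z in(("weight",99,109,104),("cover",68,80,74),("knob",113,130,118)):
    k=m&(Z>lo)&(Z<hi);print(n,k.sum(),rect("top",m&(Z>lo),z))
s,_=camrig.camera("scene");a=np.zeros((300,800,3),np.uint8);a[:,:400]=cv2.resize(p[120:270,320:520],(400,300));a[:,400:]=cv2.resize(s[270:420,200:400],(400,300));cv2.imwrite("pics/end.png",a)
print(readout.read_state()["time"])
E
```

```text
time: 37.25
ee_pos: [643.5, -161.6, 43.5]
eef_rot: [3.141, 0.001, 2.531]
ft_force: [-0.0, -0.2, 0.6]
opening: 52.2
grip_force: 0.0
time: 37.67
ee_pos: [647.1, -162.9, 141.4]
eef_rot: [3.138, 0.011, 2.531]
ft_force: [1.1, -0.7, 1.6]
opening: 52.0
grip_force: 0.0
time: 38.08
ee_pos: [474.0, -227.6, 134.1]
eef_rot: [3.142, 0.001, 2.531]
ft_force: [-0.0, -1.1, 0.7]
opening: 51.8
grip_force: 0.0
time: 38.5
ee_pos: [476.7, -227.0, 133.9]
eef_rot: [3.141, 0.001, 2.532]
ft_force: [0.0, -0.2, 0.1]
opening: 51.8
grip_force: 0.0
weight 303 [ 643.8 -160.4   39.6   38.2  -47.9]
cover 564 [ 642.3 -161.3   78.8   45.   -11.3]
knob 83 [ 534.8 -210.6   29.9   25.6   -3.8]
38.6
```

View pics/end.png

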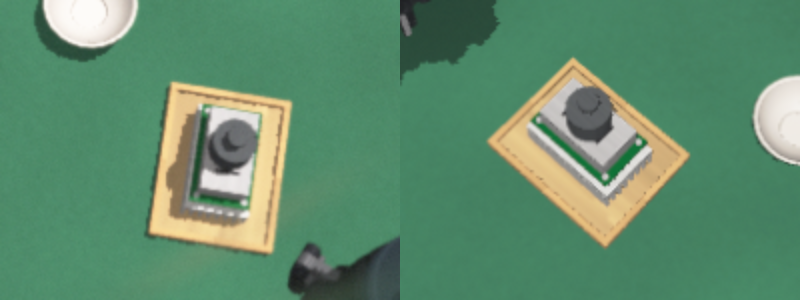

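Both views show the full stack upright and centred, with the weight within about 2 mm of the cover's centre and the arm clear. Handing in.

```bash
python3 -c "
from plant import r, camrig, readout
print(r.sign_off())"
```

```text
the job is handed in; nothing more can be done
None
```

The power module is stacked in the tray (heat sink, board, cover, weight), released and in line within about 2 mm by camera with the arm clear, and handed in after 38.6 s; the hand-in returned no verdict, and I kept clear of the dish, spool and screwdriver but did not re-measure them.

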